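# Lock the pour-over stand's post into its base

### The job

Put the pour-over coffee stand together: take its post from the cutlery drainer, pass the T-shaped foot down through the slot in the stand's base, press it down on the sprung seat and give it a quarter turn so that the ring is over the drip tray, then let it spring up into its notch and let go, so that the post stands upright and locked. The slot is only roughly where you measure it, so feel your way in gently, never pushing on the stand with more than 30 N, and leave the other things on the counter where they are.

Things in the scene. Friction and masses are not known exactly. Their poses are not given: they have to be found in the camera images.
- post_knob (a point): Centre of the black square knob (24 x 24 mm, 36 mm high) on top of the loose steel post, where it is gripped. The post (0.28 kg) is parked upright with its flange on the rim of a steel cutlery drainer 70 mm high. z runs up the post, -x is the way its ring arm points, y runs along its T bar. Grip the faces that look to +-x (fingers close along x). The arm's top is 35 mm below here.
- post_foot (a point): Centre of the T bar at the foot of the post, 133.5 mm below the knob's centre, same axes. The bar is 30 mm long (y), 8 mm wide (x), 7 mm high. From it a neck of 7.5 mm diameter goes up 17 mm to a flange; the flange's underside is 20.5 mm above this point.
- post_ring (a point): Centre of the ring (42 mm radius, 6 mm thick) on the post's arm, 85 mm to -x of the post's axis and 37.5 mm below the knob's centre.
- post: The post as a whole; origin at the centre of the underside of its round flange (62 mm diameter, 6 mm thick), same axes as its points. Above the flange is a tube of 16 mm diameter.
- stand: Fixed dark steel base of the stand, 205 x 130 mm; origin on the counter under the socket point; -x towards its drip tray (grille centre 96 mm out to -x, 21 mm high), z up. The socket housing is at its back (+x).
- socket (a point): Nominal middle of the slot, on the top face of the steel slot plate (7 mm thick), 40 mm above the counter; the stand's axes. The slot runs along x: 32.6 mm long, 9.8 mm wide (y). The plate is clamped by screws in slotted holes, so the slot really lies anywhere up to 5.5 mm to +y or -y of here (x, z are true): find it by feel. The chamber under the plate is 28 mm deep from here, free to turn in.
- seat_top (a point): Nominal centre of the top of the sprung slippery nylon seat ring round the slot (inner radius 24, outer 32 mm), 14 mm above the plate's top; shifts sideways with the plate. The post's flange lands on it when the foot's centre is 6.5 mm below the plate's top. It takes 3.5 N to start it down and 1.5 N more for each mm, 6.5 mm at most (13 N), then it is solid.
- notch (a point): Nominal foot centre when locked, 8.5 mm below the plate's top. Under the plate, across the slot (along y) at its middle, is a notch 13 mm wide, 2 mm deep into which the turned bar is lifted by the seat. To turn between slot and notch the foot's centre must be over 10.5 mm below the plate's top, that is the seat pressed over 4 mm (about 10 N).
- french_press: Bystander: French press, 95 mm wide, 210 mm high, origin under it.
- tea_tin: Bystander: round tea tin, 87 mm wide, 103 mm high, origin under it.
- cup: Bystander: white cup, 84 mm wide, 62 mm high, origin under it.
- dripper: Bystander: white ceramic coffee dripper cone, 112 mm wide, 81 mm high, origin under it.

How it is judged:
On the way:
1. the T foot is through the slot: bar below the plate while it still lies along the slot (z of post_foot in the frame of stand below 0.033 m and horizontal distance between post_foot and socket below 0.01 m and angle between the y axis of post_foot and the x axis of stand, either way round below 0.3 rad), for 0.05 s.
At the end, for the whole second after the job is handed in: The post stands at rest, upright within 3.4 degrees; its T bar is under the plate within 10 mm of the socket point, square across the slot within 11 degrees and sprung up into the notch (foot centre 7 to 9.8 mm below the plate top); the ring is on the drip tray's side (horizontal distance between post_foot and socket below 0.01 m and z of post_foot in the frame of stand between 0.0302 and 0.033 m and angle between the y axis of post_foot and the y axis of stand, either way round below 0.2 rad and x of post_ring in the frame of stand below -0.07 m and angle between post's own z axis and vertical below 0.06 rad and linear speed of post below 0.02 m/s); the robot touches nothing.
It fails at once if the post was pushed on the stand with more than 30 N (contact force between post and stand above 30 N).
It fails at once if the robot leaned on the stand (contact force between any of the fingers, the arm and stand above 30 N).
It fails at once if a bystander was moved or tipped (distance of any of french_press, tea_tin, cup, dripper from where it was at the start of the episode above 0.03 m or angle between any of french_press, tea_tin, cup, dripper's own z axis and vertical above 0.3 rad).
It also fails if it takes over 72 s, if anything falls off the work surface, if the arm or the gripper's body presses on something with over 40 N, if the wrist force passes 120 N, or if a joint passes its speed limit or range.

### The arm

A 6-joint arm with a two-finger parallel gripper is mounted at the origin on the work surface. World frame = base frame: x ahead of the robot, y to its left, z up, the work surface at z = 0. Lengths are in m, angles in rad, forces in N, time in s.
With the tool pointing down it reaches from about 0.35 to 0.975 m from the base axis. Payload 4.9 kg.
Tool frame: the origin (TCP) lies at the very end of the fingers, on their centre line; the grasp point (between the pads) lies 19 mm behind it; z points along the fingers, y is the line along which they close (so a half turn about z gives the same grasp; the last joint's range is limited). The gripper opens to 85 mm and grips with 20 to 120 N. Pads are 22 mm wide; open, the fingers measure 114 mm over their backs; the gripper's body (76 mm by 85 mm) begins 54 mm behind the grasp point. The pads swing forward as they close: fully open they stand 13 mm farther back than shut.
Start: joints at [0.985, 0.053, 1.613, -0, 1.476, -0.119], TCP at [0.281, 0.558, 0.2] pointing down, gripper open.
Joint ranges: [-3.01, 3.01], [-1.01, 2.22], [0.06, 2.58], [-1.02, 4.17], [0.09, 2.62], [-3.14, 3.14]. Speed limits (rad/s): [2.57, 2.57, 3.14, 3.14, 3.14, 3.14].

### API

Orientations are given as a unit quaternion [w, x, y, z].
In Python, from plant import state, optics, ticket, nets gives the robot as it stands. The module is installed in compiled form; this text tells all that it offers.
- The arm moves only by the shell command python3 -m inch 'ROWS' [OPENING]. ROWS is JSON, a list of rows, each an object of numbers: "dx", "dy", "dz": the shift along the tool's x, y, z as a fraction of full scale; "rx", "ry", "rz": the turn, a rotation vector about the tool's x, y, z as a fraction of full scale. In form: [{"dx": .., "dy": .., "dz": .., "rx": .., "ry": .., "rz": ..}, ...]. A call has 1 to 5 rows; each row is the pose to reach, as a shift and turn from the pose commanded when the call began, along the tool's axes at that moment; what a row does not reach only later rows make up. Full scale, the value 1, is 0.8 m for a shift and 1.5 rad for a turn. A row lasts 1/10 s, in which the tool goes at most 50 mm and 8.59 degrees, less where a joint would pass 70% of its speed; a pose out of reach is approached as far as the arm can. A call with a number of a shift or a turn outside -1 to 1 is refused whole. A call with a gripper value outside its range is refused whole. OPENING is the opening, from -1 (shut) to 1 (fully open), set as the call begins (- or left out, the last holds). The fingers move at their own pace and stop on an object; the grip force is fixed at half the most. Time passes only in rows, so rows that repeat a pose let the fingers close. It gives the time, the measured TCP pose, the force, the opening and the grip force at its end, in the units of the state.
- state(): the state, without advancing time (a new reading comes with each control period).
- optics.grab_frame(name): name is "side" or "top" or "wrist"; returns the picture (400x640x3 uint8, red, green, blue); there is no depth.
- optics.camera_info(name): a dict with "fx", "fy", "cx", "cy" (pixels), "R" (3x3) and "t" (3): a world point X has camera coordinates R X + t. Camera axes: x right, y down, z forward; pixel columns grow to the right and rows downward; lengths in m; the calibration is good to about 2 mm. The wrist camera is an equidistant fisheye: a pixel r from the principal point sees the ray r / f radians off the axis. A picture is of the moment at which its call begins: read the wrist's pose just before it. camera_info takes no time and is no camera call; for the wrist camera it gives the pose at the moment of the call.
- ticket.job_done(): hands the job in; it is judged then, once.
Trained networks look in the newest picture that a camera, given by its name, has taken for a name from the list of things; names that differ only in an ending like _2 or _b are one class to them, and where a whole thing is asked for, a point or a joint stands for the part that bears it (a point fixed in the world has none). Each returns a list of dicts, best first, with "confidence" (0 to 1); they miss things now and then, are a little off and sometimes report something else, mostly with a low value. They report only what shows in the picture. A call takes as long as a camera call.
- nets.boxes_of(camera, name): "bbox" ([centre column, centre row, width, height] in pixels, round what is visible of it).
- nets.outline_of(camera, name): "pixels" (400x640 bool, what is visible of it) and "bbox" ([centre column, centre row, width, height] in pixels, round what is visible of it).
The state is a dict: "time": time; "joint_pos": joint angles; "joint_vel": joint speeds; "joint_efforts": joint torques, N m; "tool_pos": TCP position; "tool_rot": TCP orientation; "contact_force": force on the tool from outside, world axes, zero at the start; "ft_torque": the same for the moment, N m; "gripper_width": opening from 0.0 (shut) to 1.0 (fully open); "grasp_force": force on a finger pad.
Only numpy, scipy, OpenCV 4.12 (cv2) and the standard library are available. Lean on these libraries where they do the work, as an engineer would, in place of code of your own. Each camera call takes 0.05 s, during which the arm holds its last target. There are 200 camera calls.

## Working session

There is one attempt and no reset: what is moved stays moved. The work goes in short steps, Python scripts to look and compute and a shell command to move; the robot and the scene stay as the last step left them, time stands still between calls to the robot, and variables do not carry over. Pictures are saved under pics/ and viewed, at most 10 in all, crops included, and the job is handed in when it is done.

```bash
mkdir -p pics; cat > h.py <<'E'
import numpy as np, cv2
from scipy.spatial.transform import Rotation as R
from plant import state, optics, ticket, nets
def grab(n,f=None):
    im=optics.grab_frame(n)
    if f: cv2.imwrite('pics/'+f,im[:,:,::-1])
    return im
def proj(n,X,c=None):
    c=c or optics.camera_info(n); p=np.array(c['R'])@np.array(X,float)+np.array(c['t'])
    return np.array([c['fx']*p[0]/p[2]+c['cx'],c['fy']*p[1]/p[2]+c['cy']])
def ray(n,px,c=None):
    c=c or optics.camera_info(n); Rm=np.array(c['R']); o=-Rm.T@np.array(c['t'])
    x=(px[0]-c['cx'])/c['fx']; y=(px[1]-c['cy'])/c['fy']
    if n=='wrist':
        r=np.hypot(x,y); s=np.sin(r)/max(r,1e-9); d=np.array([x*s,y*s,np.cos(r)])
    else: d=np.array([x,y,1.])
    d=Rm.T@d; return o,d/np.linalg.norm(d)
def onz(n,px,z,c=None):
    o,d=ray(n,px,c); return o+d*(z-o[2])/d[2]
def st():
    s=state(); r=R.from_quat(np.roll(s['tool_rot'],-1)); return s,np.array(s['tool_pos']),r
E
python3 - <<'E'
from h import *
print(state())
a=grab('top','top.png');b=grab('side','side.png')
for n in('top','side'):
    c=optics.camera_info(n);print(n,{k:np.round(v,3).tolist() for k,v in c.items()})
    for t in('post_knob','post_ring','post','stand','socket','seat_top','french_press','tea_tin','cup','dripper'):
        try: print(t,[(np.round(x['bbox'],1).tolist(),round(x['confidence'],2)) for x in nets.boxes_of(n,t)[:2]])
        except Exception as e: print(t,e)
E
```

```text
{'time': 0.0, 'joint_pos': array([ 9.85016786e-01,  5.33714190e-02,  1.61433637e+00,  1.83343790e-05,
        1.47599918e+00, -1.19005436e-01]), 'joint_vel': array([-0.0007054 , -0.00014082,  0.00157905,  0.00024969,  0.00180946,
       -0.00025054]), 'joint_efforts': array([-5.21655329e-04, -3.93689811e+01, -3.70174813e+01, -2.68041777e-04,
        7.07592670e-03, -1.55349585e-05]), 'tool_pos': array([0.28085877, 0.55754824, 0.19832876]), 'tool_rot': array([-3.73435317e-04,  2.31274793e-01,  9.72887893e-01, -9.89042887e-04]), 'contact_force': array([-0.42091331,  0.02661806,  0.11952015]), 'ft_torque': array([-0.04408425, -0.01271039, -0.0358424 ]), 'grasp_force': 0.0, 'gripper_width': 1.0019331817444097}
top {'fx': 435.462, 'fy': 435.462, 'cx': 316.36, 'cy': 198.248, 'R': [[-0.007, -1.0, -0.002], [-0.987, 0.007, -0.16], [0.16, 0.001, -0.987]], 't': [0.018, 0.636, 1.458]}
post_knob [([381.3, 239.2, 27.0, 45.9], 0.56), ([481.0, 218.2, 36.8, 30.4], 0.5)]
post_ring [([381.9, 236.4, 27.5, 46.0], 0.64)]
post [([380.4, 239.7, 29.2, 45.8], 0.69)]
stand [([269.2, 228.3, 37.7, 62.2], 0.6)]
s
[... 297 characters left out ...]
0.33)]
side {'fx': 398.558, 'fy': 398.558, 'cx': 316.117, 'cy': 196.337, 'R': [[0.929, -0.37, 0.003], [-0.284, -0.717, -0.637], [0.238, 0.591, -0.771]], 't': [-0.562, 0.253, 1.299]}
post_knob [([313.5, 251.4, 41.7, 34.2], 0.6)]
post_ring [([305.0, 248.1, 50.7, 32.0], 0.62)]
post [([312.2, 249.6, 36.8, 39.4], 0.72)]
stand [([285.4, 183.5, 66.2, 47.2], 0.8)]
socket [([283.7, 186.8, 61.8, 43.3], 0.73)]
seat_top [([285.2, 187.3, 63.6, 42.7], 0.91), ([249.2, 117.3, 36.5, 53.3], 0.48)]
french_press [([251.2, 118.3, 37.9, 46.6], 0.62), ([312.6, 250.2, 35.8, 33.7], 0.57)]
tea_tin [([383.2, 367.4, 36.0, 46.9], 0.57)]
cup [([347.6, 189.4, 34.8, 23.0], 0.72)]
dripper [([382.1, 240.3, 32.9, 43.3], 0.8)]
```

View pics/top.png

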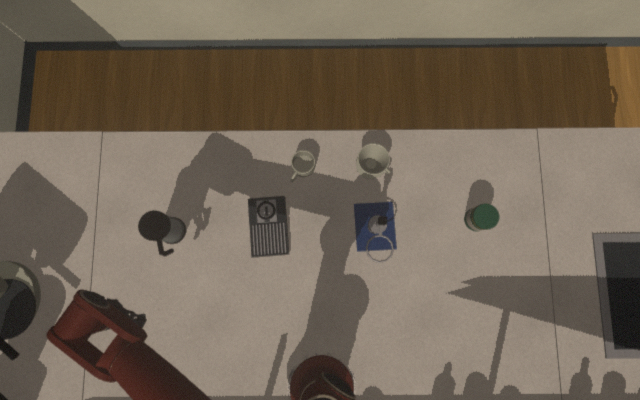

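View pics/side.png

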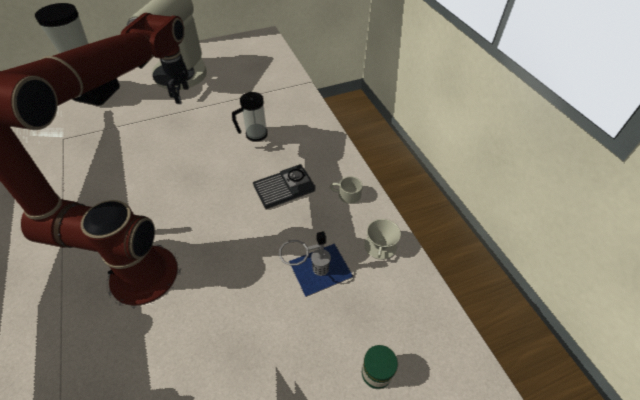

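Top view: the stand is at about (268,226) with its socket at the far end (266,210). The post is on the blue mat with its knob near (382,220) and its ring near (380,248), pointing at the robot. The tin, cup, dripper and press match the detections.

```bash
python3 - <<'E'
from h import *
t=cv2.imread('pics/top.png');s=cv2.imread('pics/side.png')
f=lambda im,x,y,w,h,k:cv2.resize(im[y:y+h,x:x+w],None,fx=k,fy=k,interpolation=cv2.INTER_CUBIC)
a=np.hstack([f(t,340,190,80,60+15,5),f(t,230,185,80,75,5)]);b=np.hstack([f(s,265,220,100,44+30,4)[:, :400],f(s,240,150,100,74,4)])
b=b[:225+71];o=np.vstack([a[:304],b]);o=cv2.convertScaleAbs(o,alpha=1.5);print(o.shape);cv2.imwrite('pics/z.png',o)
E
```

```text
(600, 800, 3)
```

View pics/z.png

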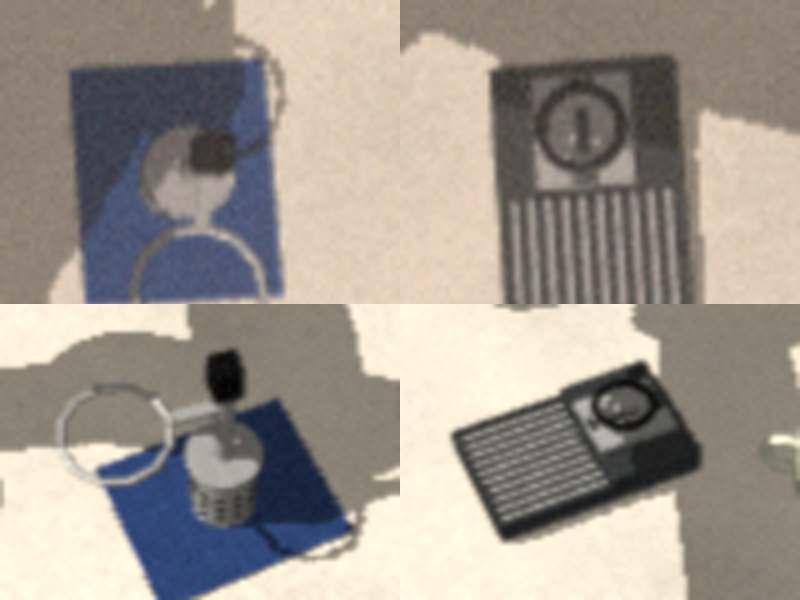

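```bash
python3 - <<'E'
from h import *
print('knob',onz('top',(382.5,220.5),.2),onz('side',(321.5,238),.183))
print('flange',onz('top',(378,224.4),.076),'ring',onz('top',(380,248),.1455), onz('side',(265+114/4,220+(435-304)/4),.1455))
print('seat',onz('top',(266,210),.054),onz('side',(297,174.75),.054))
t=cv2.imread('pics/top.png')
o=nets.outline_of
g=grab('top')
for n in('stand',):
    m=o('top',n)[0]['pixels'].astype(np.uint8); p=np.argwhere(m)[:,::-1].astype(np.float32)
    r=cv2.boxPoints(cv2.minAreaRect(p)); print(r, [np.round(onz('top',q,.03)[:2],3) for q in r])
m=o('top','post_ring')
for x in m[:2]:
    print(x['bbox'],x['confidence'])
s,p,r=st();print(p,r.as_matrix().round(3).tolist(),r.as_euler('zyx'))
c=optics.camera_info('wrist');Rm=np.array(c['R']);print('wristcam',-Rm.T@c['t'],Rm.round(3).tolist(),c['fx'])
E
```

```text
knob [ 0.54061944 -0.19132306  0.2       ] [ 0.54380176 -0.1959826   0.183     ]
flange [ 0.5410742  -0.19445388  0.076     ] ring [ 0.45859082 -0.1888295   0.1455    ] [ 0.45664944 -0.19087674  0.1455    ]
seat [0.59584776 0.18681742 0.054     ] [0.59963747 0.18150771 0.054     ]
[[247.19914 197.98672]
 [284.89822 195.47345]
 [288.8407  254.61063]
 [251.14163 257.1239 ]] [array([0.642, 0.256]), array([0.65 , 0.124]), array([0.444, 0.109]), array([0.436, 0.239])]
[378.6, 237.7, 22.2, 42.3] 0.86
[0.2812517  0.55809772 0.19957729] [[-0.893, 0.45, -0.0], [0.45, 0.893, -0.0], [0.0, -0.0, -1.0]] [-2.67478307e+00 -3.99991504e-05  3.14152399e+00]
wristcam [0.2239344  0.58852449 0.37464911] [[0.451, 0.893, 0.0], [0.862, -0.435, 0.259], [0.231, -0.116, -0.966]] 309.70691628693146
```

```bash
cat >> h.py <<'E'
def to(x,y,z,th=None):
    """fractions to reach world TCP x,y,z and closing-axis angle th (deg)"""
    s,p,r=st(); d=r.inv().apply(np.array([x,y,z])-p)/.8
    Y=r.as_matrix()[:,1]; cur=np.degrees(np.arctan2(Y[1],Y[0])); 
    rz=0 if th is None else -np.radians((th-cur+180)%360-180)/1.5
    print('t%.1f'%s['time'],'p',p.round(4),'th %.1f'%cur,'F',np.round(s['contact_force'],1),'-> dx,dy,dz',d.round(4),'rz %.3f'%rz)
E
python3 -m inch '[{"dz":-0.125},{"dz":-0.125},{"dx":-0.564,"dy":-0.239,"dz":-0.125,"rz":-0.36},{"dx":-0.564,"dy":-0.239,"dz":-0.125,"rz":-0.36},{"dx":-0.564,"dy":-0.239,"dz":-0.125,"rz":-0.36}]' 1
python3 -c "
from h import *
to(.598,.184,.3,94.3)"
```

```text
t1.2 p [0.2813 0.5581 0.1996] th 63.3 F [ 0.1 -0.3  0.4] -> dx,dy,dz [-0.564  -0.2394 -0.1255] rz -0.361validation failed for argument at $[0]...
```

```bash
python3 -m inch '[{"dx":0,"dy":0,"dz":-0.125,"rx":0,"ry":0,"rz":0},{"dx":0,"dy":0,"dz":-0.125,"rx":0,"ry":0,"rz":0},{"dx":-0.564,"dy":-0.239,"dz":-0.125,"rx":0,"ry":0,"rz":-0.36},{"dx":-0.564,"dy":-0.239,"dz":-0.125,"rx":0,"ry":0,"rz":-0.36},{"dx":-0.564,"dy":-0.239,"dz":-0.125,"rx":0,"ry":0,"rz":-0.36}]' 1
python3 -c "
from h import *
to(.598,.184,.3,94.3)"
```

```text
time: 1.75
tool_pos: [0.3741, 0.4491, 0.3005]
tool_rot: [0.001, 0.017, 1.0, 0.0]
contact_force: [0.3, -0.8, -0.4]
gripper_width: 1.0
grasp_force: 0.0
t1.8 p [0.3741 0.4491 0.3005] th 88.1 F [ 0.3 -0.8 -0.4] -> dx,dy,dz [-0.291  -0.3217  0.0006] rz -0.073
```

```bash
python3 -m inch '[{"dx":-0.291,"dy":-0.322,"dz":0,"rx":0,"ry":0,"rz":-0.073},{"dx":-0.291,"dy":-0.322,"dz":0,"rx":0,"ry":0,"rz":-0.073},{"dx":-0.291,"dy":-0.322,"dz":0,"rx":0,"ry":0,"rz":-0.073},{"dx":-0.291,"dy":-0.322,"dz":0,"rx":0,"ry":0,"rz":-0.073},{"dx":-0.291,"dy":-0.322,"dz":0,"rx":0,"ry":0,"rz":-0.073}]'
python3 -c "
from h import *
to(.598,.184,.15,94.3)"
```

```text
time: 2.25
tool_pos: [0.5342, 0.256, 0.2999]
tool_rot: [0.0, -0.034, 0.999, 0.0]
contact_force: [1.0, 0.3, 0.0]
gripper_width: 0.999
grasp_force: 0.0
t2.2 p [0.5342 0.256  0.2999] th 93.9 F [1.  0.3 0. ] -> dx,dy,dz [-0.0733 -0.0954  0.1874] rz -0.004
```

```bash
python3 -m inch '[{"dx":-0.073,"dy":-0.095,"dz":0.0,"rx":0,"ry":0,"rz":-0.004},{"dx":-0.073,"dy":-0.095,"dz":0.05,"rx":0,"ry":0,"rz":-0.004},{"dx":-0.073,"dy":-0.095,"dz":0.187,"rx":0,"ry":0,"rz":-0.004},{"dx":-0.073,"dy":-0.095,"dz":0.187,"rx":0,"ry":0,"rz":-0.004},{"dx":-0.073,"dy":-0.095,"dz":0.187,"rx":0,"ry":0,"rz":-0.004}]'
python3 -c "
from h import *
to(.598,.184,.15,94.3)
c=optics.camera_info('wrist');im=grab('wrist','w1.png')
import pickle;pickle.dump(c,open('w1.pkl','wb'))
for t in('stand','socket','seat_top'):
  print(t,[(np.round(x['bbox'],1).tolist(),round(x['confidence'],2)) for x in nets.boxes_of('wrist',t)[:2]])
cv2.imwrite('pics/w1z.png',cv2.convertScaleAbs(cv2.resize(im[:,:,::-1],None,fx=1.25,fy=1.25,interpolation=cv2.INTER_CUBIC),alpha=1.5))
"
```

```text
time: 2.75
tool_pos: [0.5931, 0.1846, 0.1431]
tool_rot: [-0.005, -0.037, 0.999, -0.001]
contact_force: [-0.8, 0.2, -0.1]
gripper_width: 0.996
grasp_force: 0.0
t2.8 p [0.5931 0.1846 0.1431] th 94.2 F [-0.8  0.2 -0.1] -> dx,dy,dz [-0.0059 -0.0012 -0.0087] rz -0.001
stand [([325.0, 141.8, 137.8, 207.5], 0.58)]
socket [([324.6, 140.3, 137.9, 209.9], 0.59), ([61.9, 298.1, 82.3, 89.4], 0.51)]
seat_top [([326.7, 141.2, 138.2, 214.7], 0.87)]
```

View pics/w1z.png

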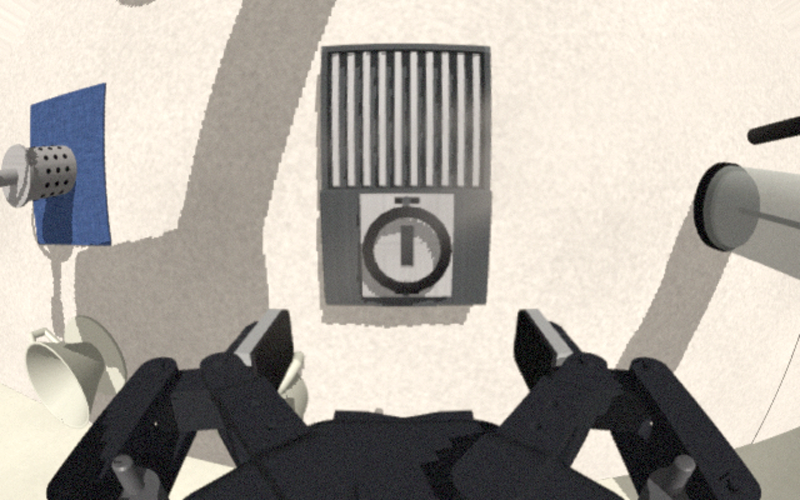

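The wrist view (1.25x) shows the stand straight on. The seat ring's centre is near (407,249) and the slot runs from (407,225) to (407,266). The drip-tray grille is above it, towards the robot.

```bash
python3 - <<'E'
from h import *
import pickle; c=pickle.load(open('w1.pkl','rb')); im=cv2.imread('pics/w1.png'); g=cv2.cvtColor(im,cv2.COLOR_BGR2GRAY)
def pw(X):
    p=np.array(c['R'])@np.array(X,float).T+np.array(c['t'])[:,None]; r=np.hypot(p[0],p[1]); a=np.arctan2(r,p[2])
    return np.c_[c['cx']+c['fx']*a*p[0]/r, c['cy']+c['fy']*a*p[1]/r]
print(g[165:235:2,326]); print(g[196,286:366:2])
crop=cv2.resize(g[150:245,275:380],None,fx=7,fy=6.3*7/6.3*0.9,interpolation=cv2.INTER_CUBIC)
from scipy.optimize import minimize
gb=cv2.GaussianBlur(g,(0,0),.7).astype(float)
samp=lambda P: cv2.remap(gb.astype(np.float32),P[:,0:1].astype(np.float32),P[:,1:2].astype(np.float32),cv2.INTER_LINEAR)[:,0]
a=np.linspace(0,2*np.pi,180,endpoint=False)
def ring(q,r,z): return np.c_[q[0]+r*np.cos(a),q[1]+r*np.sin(a),np.full(180,z)]
def cost(q): # dark on ring, bright just outside & inside
    return sum(samp(pw(ring(q,r,.054))).mean() for r in(.026,.028,.030))-1.0*samp(pw(ring(q,.0345,.05))).clip(0,140).mean()-samp(pw(ring(q,.0215,.05))).clip(0,140).mean()
best=min(((cost((x,y)),x,y) for x in np.arange(.58,.62,.002) for y in np.arange(.17,.2,.002)))
m=minimize(cost,best[1:],method='Nelder-Mead',options=dict(xatol=1e-5,fatol=1e-3,initial_simplex=[best[1:],(best[1]+.002,best[2]),(best[1],best[2]+.002)])); print('ring',m.x,m.fun)
best=None
def slot(q,th,L,W,n=15):
    u=np.array([np.cos(th),np.sin(th)]);v=np.array([-u[1],u[0]])
    S,T=np.meshgrid(np.linspace(-L/2,L/2,n*2),np.linspace(-W/2,W/2,n)); xy=np.array(q)+S.reshape(-1,1)*u+T.reshape(-1,1)*v
    return np.c_[xy,np.full(len(xy),.04)]
for th in np.radians(np.arange(0,9,1)):
    f=lambda q: samp(pw(slot(q,th,.03,.008))).mean()*2-samp(pw(np.vstack([slot((q[0]+.011*k*-np.sin(th),q[1]+.011*k*np.cos(th)),th,.028,.005) for k in(-1,1)]))).mean()-samp(pw(np.vstack([slot((q[0]+.0185*k*np.cos(th),q[1]+.0185*k*np.sin(th)),th,.001,.005) for k in(-1,1)]))).mean()
    x0=m.x; r=min((minimize(f,x0+d,method='Nelder-Mead',options=dict(initial_simplex=[x0+d,x0+d+[.003,0],x0+d+[0,.003]])) for d in([0,0],[.004,0],[-.004,0])),key=lambda r:r.fun)
    print(round(np.degrees(th)),r.x.round(4),round(r.fun,1))
# stand edges: grille left/right edges at z .021 along rows -> yaw
for px in [(322/1.25,48/1.25),(489/1.25,47/1.25),(323/1.25,303/1.25),(487/1.25,303/1.25)]: print(onz('wrist',px,.03 if px[1]<100 else .04,c))
E
```

```text
[ 58  46  47  51  60  88  88  87  58  56  61  60  57  56  56  55  54  56
  51  52  52  49  46  52 107 129 130 128 131 126  93  35  33  24  27]
[ 58  63  55  41  45  45  54 119 129 126 127 125 128 126 129 125 127  99
  56  54  55  53  82 124 127 127 127 126  90  87  87  87  87  63  36  39
  42  61  81  63]
ring [0.59657116 0.18803844] -81.07353973388672
0 [0.5956 0.1884] -105.4
1 [0.5956 0.1883] -106.0
2 [0.5957 0.1883] -106.4
3 [0.5958 0.1883] -106.7
4 [0.5957 0.1883] -106.8
5 [0.5958 0.1882] -106.6
6 [0.5959 0.1882] -106.1
7 [0.596  0.1882] -105.6
8 [0.596  0.1882] -104.9
[0.44994598 0.11390036 0.03      ]
[0.4397323  0.23910156 0.03      ]
[0.64653865 0.12633621 0.04      ]
[0.63716638 0.25477109 0.04      ]
```

```bash
python3 -c "
from h import *
to(.542,-.194,.29,-3)"
python3 -m inch '[{"dx":0,"dy":0,"dz":-0.15,"rx":0,"ry":0,"rz":0.1},{"dx":0,"dy":0,"dz":-0.18,"rx":0,"ry":0,"rz":0.2},{"dx":0,"dy":0,"dz":-0.185,"rx":0,"ry":0,"rz":0.3},{"dx":0.1,"dy":-0.47,"dz":-0.185,"rx":0,"ry":0,"rz":0.4},{"dx":0.1,"dy":-0.47,"dz":-0.185,"rx":0,"ry":0,"rz":0.5}]'
python3 -c "
from h import *
to(.542,-.194,.29,-3)"
```

```text
t3.0 p [0.5978 0.1866 0.1525] th 94.3 F [0.1 0.2 0.5] -> dx,dy,dz [ 0.1046 -0.4691 -0.1724] rz 1.132
time: 3.45
tool_pos: [0.5853, 0.0874, 0.3065]
tool_rot: [0.006, 0.332, 0.943, 0.002]
contact_force: [0.5, -0.3, -0.4]
gripper_width: 1.002
grasp_force: 0.0
t3.5 p [0.5853 0.0874 0.3065] th 51.2 F [ 0.5 -0.3 -0.4] -> dx,dy,dz [-0.1781 -0.3081  0.0199] rz 0.630
```

```bash
python3 -m inch '[{"dx":-0.178,"dy":-0.308,"dz":0.02,"rx":0,"ry":0,"rz":0.63},{"dx":-0.178,"dy":-0.308,"dz":0.02,"rx":0,"ry":0,"rz":0.63},{"dx":-0.178,"dy":-0.308,"dz":0.02,"rx":0,"ry":0,"rz":0.63},{"dx":-0.178,"dy":-0.308,"dz":0.02,"rx":0,"ry":0,"rz":0.63},{"dx":-0.178,"dy":-0.308,"dz":0.02,"rx":0,"ry":0,"rz":0.63}]' >/dev/null
python3 -c "
from h import *
to(.542,-.194,.29,-3)"
```

```text
t4.0 p [ 0.5464 -0.1618  0.2893] th 8.0 F [ 0.6 -0.5  0.5] -> dx,dy,dz [-0.0391 -0.011  -0.0008] rz 0.128
```

```bash
python3 -m inch '[{"dx":-0.039,"dy":-0.011,"dz":0,"rx":0,"ry":0,"rz":0.128},{"dx":-0.039,"dy":-0.011,"dz":0,"rx":0,"ry":0,"rz":0.128},{"dx":-0.039,"dy":-0.011,"dz":0,"rx":0,"ry":0,"rz":0.128},{"dx":-0.039,"dy":-0.011,"dz":0,"rx":0,"ry":0,"rz":0.128}]' >/dev/null
python3 -c "
from h import *
to(.542,-.194,.29,-3)
c=optics.camera_info('wrist');im=grab('wrist','w2.png')
import pickle;pickle.dump(c,open('w2.pkl','wb'))
for t in('post_knob','post_ring','post'):
  print(t,[(np.round(x['bbox'],1).tolist(),round(x['confidence'],2)) for x in nets.boxes_of('wrist',t)[:2]])
cv2.imwrite('pics/w2z.png',cv2.convertScaleAbs(cv2.resize(im[:,:,::-1],None,fx=1.25,fy=1.25,interpolation=cv2.INTER_CUBIC),alpha=1.5))
"
```

```text
t4.3 p [ 0.5423 -0.1919  0.2873] th -2.6 F [-0.7  0.  -0.2] -> dx,dy,dz [-0.0027 -0.0002 -0.0034] rz 0.005
post_knob [([277.4, 184.1, 142.0, 82.9], 0.75)]
post_ring [([273.6, 183.2, 144.0, 79.7], 0.97)]
post [([273.0, 184.8, 144.8, 83.2], 0.77)]
```

View pics/w2z.png

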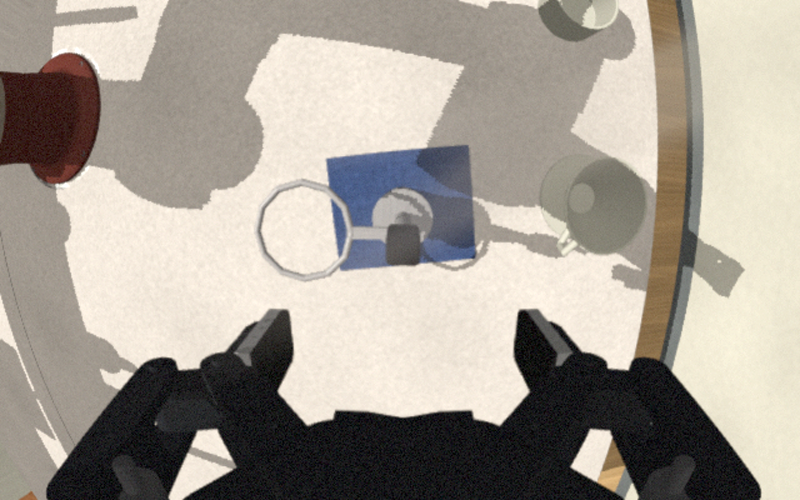

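The wrist view (1.25x) shows the ring centre at (303,230), the flange at about (402,217) and the knob's top face at about (404,248). The dripper is clear to the right.

```bash
python3 - <<'E'
from h import *
import pickle; c=pickle.load(open('w2.pkl','rb')); im=cv2.imread('pics/w2.png'); g=cv2.cvtColor(im,cv2.COLOR_BGR2GRAY)
def pw(X):
    p=np.array(c['R'])@np.array(X,float).T+np.array(c['t'])[:,None]; r=np.hypot(p[0],p[1]); a=np.arctan2(r,p[2])
    return np.c_[c['cx']+c['fx']*a*p[0]/r, c['cy']+c['fy']*a*p[1]/r]
print(g[176:216:1,323]); print(g[200,300:345])
k=onz('wrist',(404/1.25,248/1.25),.201,c);r=onz('wrist',(303/1.25,230/1.25),.1485,c);f=onz('wrist',(402/1.25,217/1.25),.076,c)
print(k,r,f,np.degrees(np.arctan2(*(k-r)[1::-1])))
for x,y in((.543,-.192),(.543,-.194),(.543,-.196)):
    print(pw([(x,y+s*.012,z) for z in(.165,.201) for s in(1,-1)]).round(1).tolist())
E
```

```text
[ 75  80  78  64  56  56  56  55  55  57  59  58  60  59  58  59  61  60
  59  57  54  61  57  57  56  56  53  56  53  54  47  50  51  53  50  60
 115 143 154 155]
[79 78 83 81 79 83 79 80 70 66 55 60 59 59 62 58 54 60 60 57 59 55 56 56
 62 57 55 54 58 53 55 59 48 50 51 48 55 56 57 63 66 72 72 69 73]
[ 0.54434919 -0.19151485  0.201     ] [ 0.45973554 -0.18504955  0.1485    ] [ 0.54332794 -0.19078718  0.076     ] -4.369460832499877
[[321.0, 178.0], [322.1, 201.7], [321.0, 185.5], [322.3, 212.2]]
[[321.1, 180.0], [322.2, 203.7], [321.1, 187.8], [322.4, 214.4]]
[[321.2, 182.0], [322.3, 205.6], [321.3, 190.1], [322.5, 216.5]]
```

```bash
python3 -c "
from h import *
to(.5445,-.192,.165,-4)"
```

```text
t4.5 p [ 0.5417 -0.1913  0.2849] th -2.6 F [-0.5  0.2  0.3] -> dx,dy,dz [-0.0007  0.0034  0.1498] rz 0.017
```

```bash
python3 -m inch '[{"dx":-0.001,"dy":0.0035,"dz":0.05,"rx":0,"ry":0,"rz":0.017},{"dx":-0.001,"dy":0.0035,"dz":0.09,"rx":0,"ry":0,"rz":0.017},{"dx":-0.001,"dy":0.0035,"dz":0.12,"rx":0,"ry":0,"rz":0.017},{"dx":-0.001,"dy":0.0035,"dz":0.145,"rx":0,"ry":0,"rz":0.017},{"dx":-0.001,"dy":0.0035,"dz":0.145,"rx":0,"ry":0,"rz":0.017}]'
python3 -c "
from h import *
to(.5445,-.192,.165,-4)"
```

```text
time: 5.05
tool_pos: [0.542, -0.1913, 0.164]
tool_rot: [-0.003, 0.732, 0.682, -0.001]
contact_force: [-1.4, -0.5, -0.7]
gripper_width: 1.001
grasp_force: 0.0
t5.0 p [ 0.542  -0.1913  0.164 ] th -4.1 F [-1.4 -0.5 -0.7] -> dx,dy,dz [-0.0007  0.0031 -0.0012] rz -0.001
```

```bash
python3 -m inch '[{"dx":-0.001,"dy":0.003,"dz":0,"rx":0,"ry":0,"rz":0},{"dx":-0.001,"dy":0.003,"dz":0,"rx":0,"ry":0,"rz":0},{"dx":-0.001,"dy":0.003,"dz":0,"rx":0,"ry":0,"rz":0},{"dx":-0.001,"dy":0.003,"dz":0,"rx":0,"ry":0,"rz":0},{"dx":-0.001,"dy":0.003,"dz":0,"rx":0,"ry":0,"rz":0}]' -1
python3 -m inch '[{"dx":0,"dy":0,"dz":0,"rx":0,"ry":0,"rz":0},{"dx":0,"dy":0,"dz":0,"rx":0,"ry":0,"rz":0},{"dx":0,"dy":0,"dz":0,"rx":0,"ry":0,"rz":0}]'
```

```text
time: 5.55
tool_pos: [0.547, -0.1946, 0.1709]
tool_rot: [0.001, 0.732, 0.681, -0.0]
contact_force: [-2.7, 0.2, 10.6]
gripper_width: 0.147
grasp_force: 5.5
time: 5.85
tool_pos: [0.5478, -0.1949, 0.1719]
tool_rot: [0.002, 0.732, 0.681, 0.001]
contact_force: [-2.5, 0.5, 9.8]
gripper_width: 0.001
grasp_force: 4.7
```

```bash
python3 -c "
from h import *
im=grab('wrist','w3.png'); b=grab('side','s3.png'); t=grab('top','t3.png')
f=lambda im,x,y,w,h,W,H:cv2.convertScaleAbs(cv2.resize(im[y:y+h,x:x+w,::-1],(W,H),interpolation=cv2.INTER_CUBIC),alpha=1.5)
o=np.hstack([f(im,160,80,320,240,400,300),f(b,265,190,120,90,400,300)]);cv2.imwrite('pics/z3.png',np.vstack([o,np.hstack([f(t,310,160,120,90,400,300),o[:300,:400]*0])]))
"
```

```text
(no output)
```

View pics/z3.png

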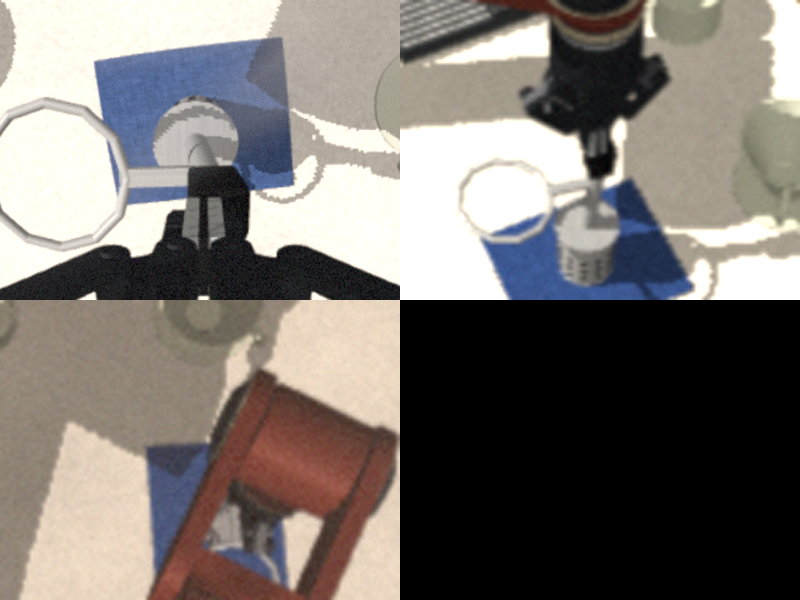

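The closed fingers have missed the knob and sit beside or above it. I'll check the geometry by projecting the TCP and the expected knob into both views.

```bash
python3 -c "
from h import *
s,p,r=st();print(p,s['contact_force'],s['gripper_width'],np.round(s['ft_torque'],2))
c=optics.camera_info('wrist')
def pw(X):
    q=np.array(c['R'])@np.array(X,float)+np.array(c['t']); rr=np.hypot(q[0],q[1]); a=np.arctan2(rr,q[2]); return np.array([c['cx']+c['fx']*a*q[0]/rr, c['cy']+c['fy']*a*q[1]/rr])
im=cv2.imread('pics/w3.png'); sd=cv2.imread('pics/s3.png')
k=6
A=cv2.convertScaleAbs(cv2.resize(im[190:290,260:390],None,fx=3,fy=k,interpolation=cv2.INTER_CUBIC)[:,:],alpha=1.8)
A=cv2.convertScaleAbs(cv2.resize(im[180:280,270:370],(400,400),interpolation=cv2.INTER_CUBIC),alpha=2)
B=cv2.convertScaleAbs(cv2.resize(sd[200:280,290:370],(400,400),interpolation=cv2.INTER_CUBIC),alpha=2)
def mk(X,col):
    u=pw(X); cv2.circle(A,tuple(((u-[270,180])*4).astype(int)),3,col,-1)
    u=proj('side',X); cv2.circle(B,tuple(((u-[290,200])*5).astype(int)),3,col,-1)
mk(p,(0,0,255))
for dx in(-.012,.012):
  for dy in(-.012,.012):
    for z in(.165,.201): mk([.544+dx,-.192+dy,z],(0,255,0) if z>.2 else (0,255,255))
mk([.544,-.192,.07],(255,255,0))
cv2.imwrite('pics/z4.png',np.hstack([A,B]))
"
```

```text
[ 0.54783756 -0.19490327  0.17196008] [-2.21864467  0.8172656   9.61055159] -0.00018098271187236322 [ 0.08  0.4  -0.01]
```

View pics/z4.png

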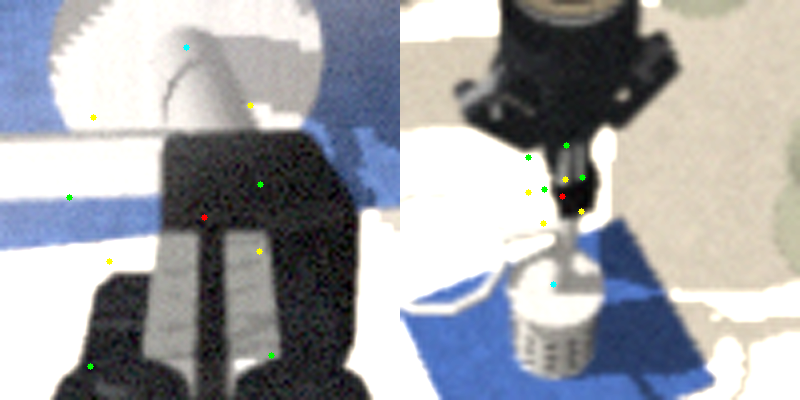

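```bash
python3 - <<'E'
from h import *
import pickle; c=pickle.load(open('w2.pkl','rb'))
def tri(*obs):
    A=np.zeros((3,3));b=np.zeros(3);L=[]
    for n,px in obs:
        o,d=ray(n,px,c if n=='wrist' else None);P=np.eye(3)-np.outer(d,d);A+=P;b+=P@o;L.append((o,P))
    X=np.linalg.solve(A,b);print(X.round(4),[round(1e3*np.linalg.norm(P@(X-o)),1) for o,P in L])
T=lambda x,y:('top',(340+x/5,190+y/5)); S=lambda x,y:('side',(265+x/4,220+(y-304)/4)); W=lambda x,y:('wrist',(x/1.25,y/1.25))
print('ring');tri(T(200,290),S(114,435),W(303,230))
print('knobtop');tri(T(212,152),S(226,357),W(404,248)); 
print('knob top T/W');tri(T(212,152),W(404,248)); print('S/W');tri(S(226,357),W(404,248))
print('flange');tri(T(190,172),S(224,455),W(402,217))
s=cv2.imread('pics/side.png')[228:264:1,310:335];print(cv2.cvtColor(s,cv2.COLOR_BGR2GRAY)[::1,2:22:2])
E
```

```text
ring
[ 0.4579 -0.188   0.1407] [np.float64(1.7), np.float64(0.5), np.float64(1.5)]
knobtop
[ 0.5435 -0.1914  0.2007] [np.float64(2.7), np.float64(1.8), np.float64(0.9)]
knob top T/W
[ 0.5434 -0.1941  0.1864] [np.float64(1.4), np.float64(1.4)]
S/W
[ 0.5448 -0.1916  0.2011] [np.float64(0.5), np.float64(0.5)]
flange
[ 0.5432 -0.194   0.0676] [np.float64(2.1), np.float64(1.3), np.float64(1.8)]
[[123  83  82  83  82  82  84  86  85  85]
 [ 89  86  86  86  84  85  85  86  88  88]
 [ 84  84  86  86  83  78  81  85  87  85]
 [ 84  84  84  78  72  46  67  84  87  86]
 [ 84  85  81  48  27  14  51  85  86  85]
 [ 86  85  66  19   8  11  30  83  85  85]
 [ 85  86  63  13  10  10  28  84  87  87]
 [ 84  86  53  14  14  10  17  76  87  87]
 [ 86  86  50  12   9  11  13  64  87  87]
 [ 86  84  51  10  10  13  12  61  87  87]
 [ 86  87  50   8   8   7  10  63  87  86]
 [ 88  87  56  11   7   5   7  63  86  87]
 [ 87  84  65  12   3   6   7  63  88  89]
 [ 88  86  74  12   7   9   9  62  88  88]
 [ 88  88  85  21   3   3  11  67  88  88]
 [ 88  90  90  40   6  13  33  76  91  86]
 [ 93  94 104  66  29  35  67  85  86  78]
 [101 111 115 100  65  55  79  81  70  45]
 [115 117 115 104  76  56  70  57  34  30]
 [115 110  94  72  71  58  43  30  26  24]
 [ 94  83  78  64  71  57  27  26  24  26]
 [ 79  81  83  68  63  55  40  27  23  25]
 [ 89  79  67  58  58  57  56  41  24  25]
 [ 80  68  62  56  60  54  60  54  31  27]
 [ 61  75  78  69  58  57  61  60  50  23]
 [ 77 109 114  93  59  59  69  59  55  29]
 [ 99 113 117 106  64  59  83  59  59  36]
 [110 115 115 107  74  57  62  59  59  42]
 [113 114 114 106  75  56  60  59  61  49]
 [115 115 113 103  76  58  63  63  61  48]
 [115 116 115 113  82  68  76  76  70  50]
 [115 117 115 118 102  97 110 112  98  49]
 [114 115 115 117 115 114 115 114 111  44]
 [ 89 118 115 114 117 115 112 117 108  35]
 [ 78 115 115 113 119 115 116 115  92  27]
 [ 62 109 115 115 117 116 114 108  57  22]]
```

```bash
python3 -m inch '[{"dx":0,"dy":0,"dz":-0.02,"rx":0,"ry":0,"rz":0},{"dx":0,"dy":0,"dz":-0.05,"rx":0,"ry":0,"rz":0},{"dx":0,"dy":0,"dz":-0.1,"rx":0,"ry":0,"rz":0},{"dx":0,"dy":0,"dz":-0.15,"rx":0,"ry":0,"rz":0},{"dx":0,"dy":0,"dz":-0.15,"rx":0,"ry":0,"rz":0}]'
python3 -m inch '[{"dx":0,"dy":0,"dz":0,"rx":0,"ry":0,"rz":0},{"dx":0,"dy":0,"dz":0,"rx":0,"ry":0,"rz":0},{"dx":0,"dy":0,"dz":0,"rx":0,"ry":0,"rz":0}]' 1
python3 - <<'E'
from h import *
to(.544,-.192,.29,-4)
c=optics.camera_info('wrist');im=grab('wrist','w5.png')
import pickle;pickle.dump(c,open('w5.pkl','wb'))
w2=cv2.imread('pics/w2.png');b=grab('side','s5.png');s0=cv2.imread('pics/side.png')
f=lambda im,x,y,w,h,W,H:cv2.convertScaleAbs(cv2.resize(im[y:y+h,x:x+w],(W,H),interpolation=cv2.INTER_CUBIC),alpha=1.5)
cv2.imwrite('pics/z5.png',np.vstack([np.hstack([f(x,190,110,200,150,400,300) for x in(w2,im[:,:,::-1])]),np.hstack([f(x,265,220,80,60,400,300) for x in(s0,b[:,:,::-1])])]))
E
```

```text
time: 6.5
tool_pos: [0.5491, -0.1952, 0.2971]
tool_rot: [0.006, 0.732, 0.681, 0.002]
contact_force: [0.6, -0.4, 1.4]
gripper_width: 0.0
grasp_force: 0.0
time: 6.8
tool_pos: [0.5456, -0.1935, 0.286]
tool_rot: [-0.002, 0.732, 0.681, -0.001]
contact_force: [-0.4, 0.3, 0.1]
gripper_width: 0.507
grasp_force: 0.0
t6.8 p [ 0.5456 -0.1935  0.286 ] th -4.1 F [-0.4  0.3  0.1] -> dx,dy,dz [ 0.0018 -0.0022 -0.005 ] rz -0.002
```

View pics/z5.png

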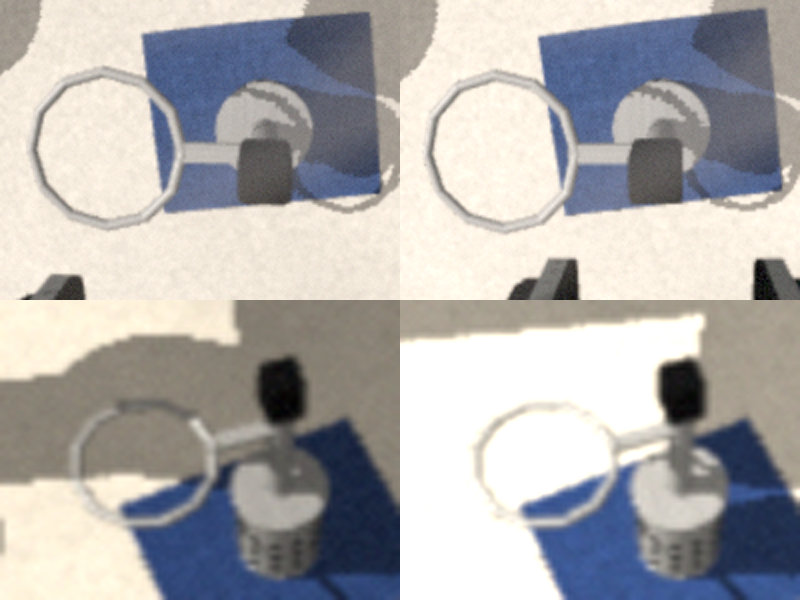

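Both views show the post upright again in its old place, with the knob at wrist-crop (655,170) and side-crop (682,390). The first grip slipped off it. This time I'll go down with the fingers partly closed and look before gripping.

```bash
python3 -m inch '[{"dx":0.002,"dy":-0.002,"dz":0.05,"rx":0,"ry":0,"rz":0},{"dx":0.002,"dy":-0.002,"dz":0.1,"rx":0,"ry":0,"rz":0},{"dx":0.002,"dy":-0.002,"dz":0.145,"rx":0,"ry":0,"rz":0},{"dx":0.002,"dy":-0.002,"dz":0.152,"rx":0,"ry":0,"rz":0},{"dx":0.002,"dy":-0.002,"dz":0.152,"rx":0,"ry":0,"rz":0}]' 1
python3 -m inch '[{"dx":0,"dy":0,"dz":0,"rx":0,"ry":0,"rz":0},{"dx":0,"dy":0,"dz":0,"rx":0,"ry":0,"rz":0},{"dx":0,"dy":0,"dz":0,"rx":0,"ry":0,"rz":0},{"dx":0,"dy":0,"dz":0,"rx":0,"ry":0,"rz":0}]' -0.1
python3 - <<'E'
from h import *
s,p,r=st();print(p,s['contact_force'],s['gripper_width'])
im=grab('wrist','w6.png');b=grab('side','s6.png')
c=optics.camera_info('wrist')
def pw(X):
    q=np.array(c['R'])@np.array(X,float)+np.array(c['t']); rr=np.hypot(q[0],q[1]); a=np.arctan2(rr,q[2]); return np.array([c['cx']+c['fx']*a*q[0]/rr, c['cy']+c['fy']*a*q[1]/rr])
A=cv2.convertScaleAbs(cv2.resize(im[160:280,260:380,::-1],(400,400),interpolation=cv2.INTER_CUBIC),alpha=2.2)
B=cv2.convertScaleAbs(cv2.resize(b[205:265,290:350,::-1],(400,400),interpolation=cv2.INTER_CUBIC),alpha=2.2)
for X,col in((p,(0,0,255)),(p+r.apply([0,0,-.019]),(255,0,255))):
    cv2.circle(A,tuple(((pw(X)-[260,160])*3.333).astype(int)),3,col,-1);cv2.circle(B,tuple(((proj('side',X)-[290,205])*6.667).astype(int)),3,col,-1)
cv2.imwrite('pics/z6.png',np.hstack([A,B]))
E
```

```text
time: 7.4
tool_pos: [0.544, -0.1917, 0.1649]
tool_rot: [-0.002, 0.732, 0.681, -0.001]
contact_force: [-0.6, 0.4, -0.2]
gripper_width: 1.0
grasp_force: 0.0
time: 7.8
tool_pos: [0.5456, -0.1925, 0.1679]
tool_rot: [0.001, 0.732, 0.681, 0.0]
contact_force: [-0.1, -0.4, -0.2]
gripper_width: 0.446
grasp_force: 0.0
[ 0.54558389 -0.1925265   0.16785088] [-0.1100232  -0.43362209 -0.18302606] 0.44577210813253837
```

View pics/z6.png

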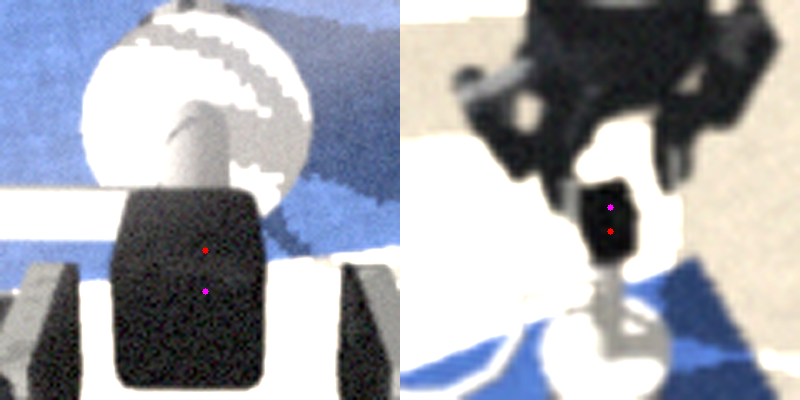

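The wrist crop shows the knob about 3 mm left of finger centre. In the side crop the tips, near row 205, overlap only the top third of the knob (rows 180–262). So the grip was too high, and I'll go about 11 mm deeper and 3 mm to -x before closing.

```bash
python3 -m inch '[{"dx":0,"dy":-0.0035,"dz":0.007,"rx":0,"ry":0,"rz":0},{"dx":0,"dy":-0.0035,"dz":0.014,"rx":0,"ry":0,"rz":0},{"dx":0,"dy":-0.0035,"dz":0.014,"rx":0,"ry":0,"rz":0},{"dx":0,"dy":-0.0035,"dz":0.014,"rx":0,"ry":0,"rz":0}]'
python3 -m inch '[{"dx":0,"dy":0,"dz":0,"rx":0,"ry":0,"rz":0},{"dx":0,"dy":0,"dz":0,"rx":0,"ry":0,"rz":0},{"dx":0,"dy":0,"dz":0,"rx":0,"ry":0,"rz":0},{"dx":0,"dy":0,"dz":0,"rx":0,"ry":0,"rz":0},{"dx":0,"dy":0,"dz":0,"rx":0,"ry":0,"rz":0}]' -1
```

```text
time: 8.3
tool_pos: [0.5418, -0.1918, 0.1546]
tool_rot: [-0.001, 0.732, 0.681, -0.0]
contact_force: [-0.4, -0.4, -0.7]
gripper_width: 0.449
grasp_force: 0.0
time: 8.8
tool_pos: [0.5424, -0.1921, 0.1555]
tool_rot: [0.0, 0.732, 0.681, 0.0]
contact_force: [0.6, -0.2, 0.2]
gripper_width: 0.262
grasp_force: 62.0
```

```bash
python3 -m inch '[{"dx":0,"dy":0,"dz":-0.04,"rx":0,"ry":0,"rz":0},{"dx":0,"dy":0,"dz":-0.1,"rx":0,"ry":0,"rz":0},{"dx":0,"dy":0,"dz":-0.16,"rx":0,"ry":0,"rz":0},{"dx":0,"dy":0,"dz":-0.18,"rx":0,"ry":0,"rz":0},{"dx":0,"dy":0,"dz":-0.18,"rx":0,"ry":0,"rz":0}]'
python3 - <<'E'
from h import *
to(.5958,.1883,.30,94.2)
im=grab('wrist','w7.png'); g=cv2.cvtColor(im,cv2.COLOR_RGB2GRAY)
s,p,r=st();c=optics.camera_info('wrist')
print('col322',g[195:290:2,322].tolist())
print(g[225,290:360:2].tolist())
def pw(X):
    q=np.array(c['R'])@np.array(X,float)+np.array(c['t']); rr=np.hypot(q[0],q[1]); a=np.arctan2(rr,q[2]); return np.array([c['cx']+c['fx']*a*q[0]/rr, c['cy']+c['fy']*a*q[1]/rr]).round(1)
for ox in(-.002,0,.002):
  print(ox,[pw(p+r.apply([ox+sx*.012,0,-(.183-.1555)+dz])) for sx,dz in((1,.018),(1,-.018),(-1,-.018))])
d=.0961
print('arm/ring dir: ring centre predicted px for yaw -4:',pw(p+r.apply([0,0,-(.1455-.1555)])+[-.085*np.cos(np.radians(4)),.085*np.sin(np.radians(4)),0]))
print([(np.round(x['bbox'],1).tolist(),round(x['confidence'],2)) for x in nets.boxes_of('wrist','post_ring')[:2]])
E
```

```text
time: 9.3
tool_pos: [0.5433, -0.1926, 0.3025]
tool_rot: [0.003, 0.732, 0.681, 0.001]
contact_force: [0.8, 0.4, -2.7]
gripper_width: 0.262
grasp_force: 61.7
t9.3 p [ 0.5433 -0.1926  0.3025] th -4.1 F [ 0.8  0.4 -2.7] -> dx,dy,dz [0.4796 0.0311 0.0022] rz -1.144
col322 [93, 96, 83, 93, 96, 94, 90, 90, 90, 89, 90, 94, 88, 89, 61, 19, 19, 23, 14, 9, 21, 19, 20, 13, 9, 10, 6, 22, 16, 15, 11, 3, 15, 7, 8, 12, 12, 18, 6, 6, 16, 13, 5, 18, 8, 14, 11, 79]
[140, 138, 139, 136, 137, 138, 107, 62, 37, 37, 41, 38, 35, 34, 22, 29, 19, 22, 27, 21, 23, 24, 15, 28, 27, 28, 75, 135, 134, 148, 171, 170, 168, 172, 170]
-0.002 [array([320.9, 223.7]), array([320.6, 249.1]), array([320.7, 294. ])]
0 [array([320.9, 220.3]), array([320.6, 245.1]), array([320.7, 290.6])]
0.002 [array([320.9, 216.9]), array([320.6, 241. ]), array([320.7, 287. ])]
arm/ring dir: ring centre predicted px for yaw -4: [194.7 227.7]
[([249.6, 225.4, 219.9, 125.5], 0.94)]
```

```bash
python3 -m inch '[{"dx":0.06,"dy":0.004,"dz":0,"rx":0,"ry":0,"rz":-0.1},{"dx":0.12,"dy":0.008,"dz":0,"rx":0,"ry":0,"rz":-0.2},{"dx":0.18,"dy":0.012,"dz":0,"rx":0,"ry":0,"rz":-0.3},{"dx":0.23,"dy":0.015,"dz":0,"rx":0,"ry":0,"rz":-0.4},{"dx":0.27,"dy":0.018,"dz":0,"rx":0,"ry":0,"rz":-0.48}]'
python3 -c "
from h import *
to(.5958,.1883,.30,94.2)"
```

```text
time: 9.9
tool_pos: [0.5704, 0.0249, 0.2945]
tool_rot: [-0.003, 0.442, 0.897, -0.001]
contact_force: [0.9, -0.7, -1.3]
gripper_width: 0.264
grasp_force: 61.7
t9.9 p [0.5704 0.0249 0.2945] th 37.5 F [ 0.9 -0.7 -1.3] -> dx,dy,dz [ 0.1427  0.1495 -0.0069] rz -0.660
```

```bash
python3 -m inch '[{"dx":0.03,"dy":0.03,"dz":0,"rx":0,"ry":0,"rz":-0.1},{"dx":0.07,"dy":0.075,"dz":0,"rx":0,"ry":0,"rz":-0.2},{"dx":0.1,"dy":0.105,"dz":0,"rx":0,"ry":0,"rz":-0.3},{"dx":0.13,"dy":0.135,"dz":0,"rx":0,"ry":0,"rz":-0.4},{"dx":0.143,"dy":0.15,"dz":0,"rx":0,"ry":0,"rz":-0.48}]' >/dev/null
python3 -c "
from h import *
to(.5958,.1883,.18,94.2)"
```

```text
t10.4 p [0.5969 0.1886 0.294 ] th 78.8 F [ 0.6 -0.3 -3. ] -> dx,dy,dz [ 0.0002 -0.0003  0.1426] rz -0.179
```

```bash
python3 -m inch '[{"dx":0,"dy":0,"dz":0.03,"rx":0,"ry":0,"rz":-0.1},{"dx":0,"dy":0,"dz":0.07,"rx":0,"ry":0,"rz":-0.179},{"dx":0,"dy":0,"dz":0.11,"rx":0,"ry":0,"rz":-0.179},{"dx":0,"dy":0,"dz":0.143,"rx":0,"ry":0,"rz":-0.179},{"dx":0,"dy":0,"dz":0.143,"rx":0,"ry":0,"rz":-0.179}]' >/dev/null
python3 -m inch '[{"dx":0,"dy":0,"dz":0,"rx":0,"ry":0,"rz":0},{"dx":0,"dy":0,"dz":0,"rx":0,"ry":0,"rz":0}]' >/dev/null
python3 -c "
from h import *
to(.5958,.1883,.155,94.2)
im=grab('wrist','w8.png')
import pickle;pickle.dump(optics.camera_info('wrist'),open('w8.pkl','wb'))
s=grab('side','s8.png')
f=lambda im,x,y,w,h,W,H:cv2.convertScaleAbs(cv2.resize(im[y:y+h,x:x+w,::-1],(W,H),interpolation=cv2.INTER_CUBIC),alpha=1.8)
cv2.imwrite('pics/z8.png',np.hstack([f(im,240,120,160,160,400,400),f(s,250,130,80,80,400,400)]))"
```

```text
t11.1 p [0.5993 0.1861 0.1858] th 93.7 F [ 0.   0.7 -2.5] -> dx,dy,dz [0.0042 0.003  0.0386] rz -0.005
```

View pics/z8.png

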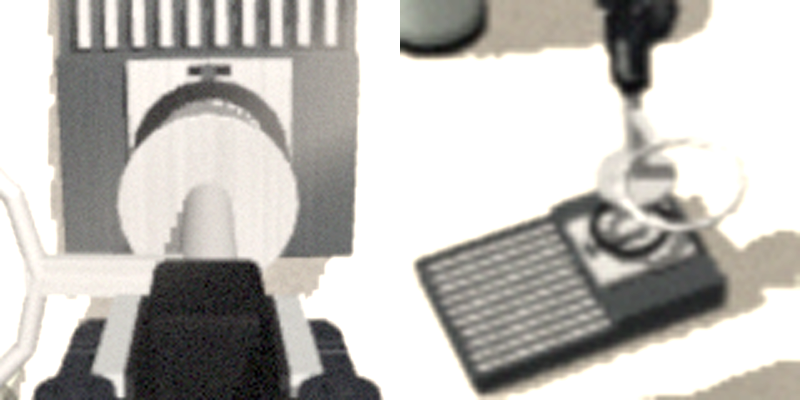

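Both crops show the post held over the socket with its ring to -y. The flange is centred at crop (208,195), over the seat ring whose top is near (210,80). I'll fit the flange numerically to correct any systematic offset.

```bash
python3 - <<'E'
from h import *
import pickle;from scipy.optimize import least_squares
c=pickle.load(open('w8.pkl','rb'))
def pw(X):
    p=np.array(c['R'])@np.array(X,float).T+np.array(c['t'])[:,None]; r=np.hypot(p[0],p[1]); a=np.arctan2(r,p[2])
    return np.c_[c['cx']+c['fx']*a*p[0]/r, c['cy']+c['fy']*a*p[1]/r]
a=np.linspace(0,2*np.pi,720)
ext=lambda q,z,R:(lambda P:np.array([P[:,0].min(),P[:,0].max(),P[:,1].min()]))(pw(np.c_[q[0]+R*np.cos(a),q[1]+R*np.sin(a),np.full(720,z)]))
obs=[240+118/2.5,240+298/2.5,120+113/2.5]
z=.1858-.0795
for R in (.031,):
  r=least_squares(lambda q:ext(q,q[2],R)-obs,[.596,.188,z]); print('flange fit xyz',r.x,r.fun); 
  r=least_squares(lambda q:(ext(q,z,R)-obs),[.596,.188]);print('z fixed',r.x,r.fun)
# seat ring outer top edge row ~80/2.5+120 at z .054
print('ring top edge row pred for centre x .5958,.5966,.598:',[ext((x,.188),.054,.032)[2].round(2) for x in(.5958,.5966,.598)],'obs',120+80/2.5)
to(.5966,.1881,.155,94.2)
E
```

```text
flange fit xyz [0.60264175 0.18804278 0.10467464] [ 0.00000000e+00 -5.68434189e-14 -8.52651283e-14]
z fixed [0.60242063 0.18802408] [-0.22010925  0.22038382  0.01287   ]
ring top edge row pred for centre x .5958,.5966,.598: [np.float64(150.22), np.float64(151.02), np.float64(152.41)] obs 152.0
t11.2 p [0.5998 0.1862 0.1869] th 93.8 F [ 0.6 -0.4 -1.7] -> dx,dy,dz [0.004  0.0026 0.0399] rz -0.005
```

```bash
python3 -m inch '[{"dx":0.007,"dy":0,"dz":0.015,"rx":0,"ry":0,"rz":-0.005},{"dx":0.007,"dy":0,"dz":0.03,"rx":0,"ry":0,"rz":-0.005},{"dx":0.007,"dy":0,"dz":0.036,"rx":0,"ry":0,"rz":-0.005},{"dx":0.007,"dy":0,"dz":0.036,"rx":0,"ry":0,"rz":-0.005},{"dx":0.007,"dy":0,"dz":0.036,"rx":0,"ry":0,"rz":-0.005}]'
python3 -m inch '[{"dx":0,"dy":0,"dz":0.004,"rx":0,"ry":0,"rz":0},{"dx":0,"dy":0,"dz":0.008,"rx":0,"ry":0,"rz":0},{"dx":0,"dy":0,"dz":0.012,"rx":0,"ry":0,"rz":0},{"dx":0,"dy":0,"dz":0.012,"rx":0,"ry":0,"rz":0}]'
python3 -c "
from h import *
to(.5936,.1862,.1495,94.2)"
```

```text
time: 11.7
tool_pos: [0.593, 0.1856, 0.1557]
tool_rot: [-0.0, -0.036, 0.999, -0.0]
contact_force: [-0.6, -1.0, -1.7]
gripper_width: 0.261
grasp_force: 61.7
time: 12.1
tool_pos: [0.5928, 0.1857, 0.1457]
tool_rot: [-0.0, -0.036, 0.999, 0.0]
contact_force: [0.4, 1.5, -1.4]
gripper_width: 0.264
grasp_force: 61.7
t12.1 p [0.5928 0.1857 0.1457] th 94.2 F [ 0.4  1.5 -1.4] -> dx,dy,dz [-0.001   0.0005 -0.0048] rz -0.000
```

```bash
python3 -m inch '[{"dx":0,"dy":0,"dz":0.003,"rx":0,"ry":0,"rz":0},{"dx":0,"dy":0,"dz":0.006,"rx":0,"ry":0,"rz":0},{"dx":0,"dy":0,"dz":0.006,"rx":0,"ry":0,"rz":0}]'
```

```text
time: 12.4
tool_pos: [0.5929, 0.1857, 0.1411]
tool_rot: [-0.0, -0.036, 0.999, 0.0]
contact_force: [0.1, 1.7, -3.9]
gripper_width: 0.262
grasp_force: 61.7
```

```bash
python3 -m inch '[{"dx":0,"dy":0,"dz":0.004,"rx":0,"ry":0,"rz":0},{"dx":0,"dy":0,"dz":0.007,"rx":0,"ry":0,"rz":0},{"dx":0,"dy":0,"dz":0.007,"rx":0,"ry":0,"rz":0}]'
python3 -m inch '[{"dx":0,"dy":0,"dz":0.003,"rx":0,"ry":0,"rz":0},{"dx":0,"dy":0,"dz":0.005,"rx":0,"ry":0,"rz":0},{"dx":0,"dy":0,"dz":0.005,"rx":0,"ry":0,"rz":0}]'
```

```text
time: 12.7
tool_pos: [0.5938, 0.1858, 0.1372]
tool_rot: [0.001, -0.037, 0.999, 0.0]
contact_force: [-0.7, 0.0, 4.1]
gripper_width: 0.263
grasp_force: 62.5
time: 13.0
tool_pos: [0.5942, 0.1859, 0.1344]
tool_rot: [0.001, -0.037, 0.999, 0.0]
contact_force: [-1.8, 0.1, 8.1]
gripper_width: 0.261
grasp_force: 63.0
```

```bash
python3 -m inch '[{"dx":0,"dy":0,"dz":0.003,"rx":0,"ry":0,"rz":0},{"dx":0,"dy":0,"dz":0.003,"rx":0,"ry":0,"rz":0},{"dx":0,"dy":0,"dz":0.003,"rx":0,"ry":0,"rz":0.05},{"dx":0,"dy":0,"dz":0.003,"rx":0,"ry":0,"rz":0.1},{"dx":0,"dy":0,"dz":0.003,"rx":0,"ry":0,"rz":0.15}]'
python3 -c "
from h import *
to(.594,.186,.133,4.2);print(state()['ft_torque'])"
```

```text
time: 13.5
tool_pos: [0.5957, 0.186, 0.1334]
tool_rot: [0.003, 0.077, 0.997, 0.001]
contact_force: [0.1, 1.0, 10.8]
gripper_width: 0.262
grasp_force: 63.2
t13.5 p [0.5957 0.186  0.1334] th 81.1 F [ 0.1  1.  10.8] -> dx,dy,dz [ 0.0021 -0.0003  0.0005] rz 0.895
[0.03526996 0.08925527 0.08862647]
```

Turning freely (13°, no reaction torque, seat force about 13 N). I'll continue.

```bash
python3 -m inch '[{"dx":0,"dy":0,"dz":0,"rx":0,"ry":0,"rz":0.07},{"dx":0,"dy":0,"dz":0,"rx":0,"ry":0,"rz":0.14},{"dx":0,"dy":0,"dz":0,"rx":0,"ry":0,"rz":0.21},{"dx":0,"dy":0,"dz":0,"rx":0,"ry":0,"rz":0.28},{"dx":0,"dy":0,"dz":0,"rx":0,"ry":0,"rz":0.33}]'
python3 -c "
from h import *
to(.594,.186,.133,4.2);print(state()['ft_torque'])"
```

```text
time: 14.0
tool_pos: [0.5961, 0.1864, 0.1336]
tool_rot: [0.003, 0.32, 0.948, 0.002]
contact_force: [1.3, 2.2, 11.2]
gripper_width: 0.262
grasp_force: 63.1
t14.0 p [0.5961 0.1864 0.1336] th 52.7 F [ 1.3  2.2 11.2] -> dx,dy,dz [ 0.0018 -0.002   0.0008] rz 0.565
[ 0.19442429 -0.09521221  0.04798147]
```

```bash
python3 -m inch '[{"dx":0,"dy":0.002,"dz":0,"rx":0,"ry":0,"rz":0.08},{"dx":0,"dy":0.002,"dz":0,"rx":0,"ry":0,"rz":0.16},{"dx":0,"dy":0.002,"dz":0,"rx":0,"ry":0,"rz":0.24},{"dx":0,"dy":0.002,"dz":0,"rx":0,"ry":0,"rz":0.32},{"dx":0,"dy":0.002,"dz":0,"rx":0,"ry":0,"rz":0.4}]'
python3 -c "
from h import *
to(.594,.186,.133,4.2);print(state()['ft_torque'])"
```

```text
time: 14.5
tool_pos: [0.5968, 0.1873, 0.1335]
tool_rot: [0.003, 0.586, 0.81, 0.002]
contact_force: [0.1, 0.5, 10.2]
gripper_width: 0.264
grasp_force: 63.2
t14.5 p [0.5968 0.1873 0.1335] th 18.3 F [ 0.1  0.5 10.2] -> dx,dy,dz [-0.0004 -0.0038  0.0006] rz 0.164
[0.0537863  0.03597256 0.04547255]
```

```bash
python3 -m inch '[{"dx":0,"dy":0,"dz":0,"rx":0,"ry":0,"rz":0.08},{"dx":0,"dy":0,"dz":0,"rx":0,"ry":0,"rz":0.164},{"dx":0,"dy":0,"dz":0,"rx":0,"ry":0,"rz":0.164},{"dx":0,"dy":0,"dz":0,"rx":0,"ry":0,"rz":0.164}]'
python3 -c "
from h import *
to(.594,.186,.133,4.2);print(state()['ft_torque'])"
```

```text
time: 14.9
tool_pos: [0.5968, 0.1874, 0.1336]
tool_rot: [0.002, 0.679, 0.734, 0.003]
contact_force: [0.4, 0.1, 9.8]
gripper_width: 0.261
grasp_force: 63.2
t14.9 p [0.5968 0.1874 0.1336] th 4.4 F [0.4 0.1 9.8] -> dx,dy,dz [-0.0015 -0.0036  0.0007] rz 0.003
[ 0.09974193  0.10341129 -0.04823052]
```

```bash
python3 -m inch '[{"dx":0,"dy":0,"dz":-0.003,"rx":0,"ry":0,"rz":0},{"dx":0,"dy":0,"dz":-0.006,"rx":0,"ry":0,"rz":0},{"dx":0,"dy":0,"dz":-0.006,"rx":0,"ry":0,"rz":0}]'
python3 -m inch '[{"dx":0,"dy":0,"dz":-0.002,"rx":0,"ry":0,"rz":0},{"dx":0,"dy":0,"dz":-0.004,"rx":0,"ry":0,"rz":0},{"dx":0,"dy":0,"dz":-0.004,"rx":0,"ry":0,"rz":0}]'
python3 -m inch '[{"dx":0,"dy":0,"dz":-0.002,"rx":0,"ry":0,"rz":0},{"dx":0,"dy":0,"dz":-0.004,"rx":0,"ry":0,"rz":0},{"dx":0,"dy":0,"dz":-0.004,"rx":0,"ry":0,"rz":0}]'
```

```text
time: 15.2
tool_pos: [0.5961, 0.1873, 0.1368]
tool_rot: [0.002, 0.679, 0.734, 0.002]
contact_force: [1.6, 0.4, 5.1]
gripper_width: 0.257
grasp_force: 62.6
time: 15.5
tool_pos: [0.5942, 0.187, 0.1374]
tool_rot: [0.0, 0.679, 0.734, 0.0]
contact_force: [1.4, 1.0, 3.8]
gripper_width: 0.264
grasp_force: 62.4
time: 15.8
tool_pos: [0.5933, 0.1867, 0.1376]
tool_rot: [-0.001, 0.679, 0.734, -0.001]
contact_force: [5.6, 2.4, -8.9]
gripper_width: 0.259
grasp_force: 60.9
```

Stuck at z = 0.1376 under a gentle pull, so the bar is in its notch. I'll relieve the pull, then release.

```bash
python3 -m inch '[{"dx":0,"dy":0,"dz":0.004,"rx":0,"ry":0,"rz":0},{"dx":0,"dy":0,"dz":0.004,"rx":0,"ry":0,"rz":0},{"dx":0,"dy":0,"dz":0.004,"rx":0,"ry":0,"rz":0}]'
python3 -m inch '[{"dx":0,"dy":0,"dz":0,"rx":0,"ry":0,"rz":0},{"dx":0,"dy":0,"dz":0,"rx":0,"ry":0,"rz":0},{"dx":0,"dy":0,"dz":0,"rx":0,"ry":0,"rz":0},{"dx":0,"dy":0,"dz":0,"rx":0,"ry":0,"rz":0},{"dx":0,"dy":0,"dz":0,"rx":0,"ry":0,"rz":0}]' 1
```

```text
time: 16.1
tool_pos: [0.5935, 0.187, 0.1375]
tool_rot: [-0.001, 0.679, 0.734, -0.001]
contact_force: [0.4, 1.2, 0.7]
gripper_width: 0.26
grasp_force: 62.2
time: 16.6
tool_pos: [0.5941, 0.1869, 0.1376]
tool_rot: [-0.0, 0.679, 0.734, -0.0]
contact_force: [0.5, -0.3, 0.2]
gripper_width: 0.999
grasp_force: 0.0
```

```bash
python3 -m inch '[{"dx":0,"dy":0,"dz":-0.04,"rx":0,"ry":0,"rz":0},{"dx":0,"dy":0,"dz":-0.1,"rx":0,"ry":0,"rz":0},{"dx":0,"dy":0,"dz":-0.16,"rx":0,"ry":0,"rz":0},{"dx":0,"dy":0,"dz":-0.2,"rx":0,"ry":0,"rz":0},{"dx":0,"dy":0,"dz":-0.2,"rx":0,"ry":0,"rz":0}]'
python3 - <<'E'
from h import *
s,p,r=st();c=optics.camera_info('wrist');im=grab('wrist','w9.png')
for t in('post_ring','post'): print([(np.round(x['bbox'],1).tolist(),round(x['confidence'],2)) for x in nets.boxes_of('wrist',t)[:2]])
def pw(X):
    p=np.array(c['R'])@np.array(X,float).T+np.array(c['t'])[:,None]; r=np.hypot(p[0],p[1]); a=np.arctan2(r,p[2])
    return np.c_[c['cx']+c['fx']*a*p[0]/r, c['cy']+c['fy']*a*p[1]/r]
a=np.linspace(0,2*np.pi,360)
for th in(0,4.2,8):
    u=np.array([np.cos(np.radians(th)),np.sin(np.radians(th))]); q=np.array([.5965,.188]); cc=q-.085*u
    R=pw(np.c_[cc[0]+.045*np.cos(a),cc[1]+.045*np.sin(a),np.full(360,.1275)]); K=pw([(q[0]+i*.012,q[1]+j*.012,z) for i in(-1,1) for j in(-1,1) for z in(.147,.183)])
    print(th,'ring',R.min(0).round(1),R.max(0).round(1),'knob',K.min(0).round(1),K.max(0).round(1))
g=cv2.cvtColor(im,cv2.COLOR_RGB2GRAY); m=((g<70).astype(np.uint8)); n,l,stt,ce=cv2.connectedComponentsWithStats(m)
for i in range(1,n):
    if 200<stt[i,4]<6000: print(stt[i].tolist(),ce[i].round(1))
E
```

```text
time: 17.1
tool_pos: [0.5968, 0.1874, 0.3057]
tool_rot: [0.004, 0.679, 0.734, 0.005]
contact_force: [0.7, -0.3, 1.1]
gripper_width: 0.999
grasp_force: 0.0
[([275.3, 179.9, 130.2, 72.7], 0.85)]
[]
0 ring [211.4 136.1] [285.1 211.2] knob [306.6 170.9] [332.7 202.1]
4.2 ring [211.5 141.4] [285.  216.1] knob [306.6 170.9] [332.7 202.1]
8 ring [212.  146.2] [285.2 220.5] knob [306.6 170.9] [332.7 202.1]
[218, 125, 130, 30, 1580] [286.5 135.1]
[218, 158, 59, 44, 982] [243.9 178.4]
[273, 173, 80, 38, 1260] [317.8 194.3]
```

The view agrees with an upright post at about 4° yaw, with its ring over the tray. I'll hand it in.

```bash
python3 -c "
from plant import ticket; print(ticket.job_done())"
```

```text
the job is handed in; nothing more can be done
None
```

I put the coffee stand together and handed the job in at about 17 s: the post is locked in its notch and the ring is over the drip tray. The first grip slipped off the knob, so it took a second, lower grip. The seat force never read above about 13 N.

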